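Centre the stacked espresso cups on the coffee scale and tare it

TASK

The two stacked glass espresso cups stand off-centre on the coffee scale's small round pan. Without gripping or lifting them, centre the stack with light, gentle taps of the closed fingertips so that the lower cup's foot stands inside the ring engraved on the pan, with the cups still upright and stacked. Then press the scale's round tare key fully down, let it come back up, and leave everything else on the counter where it is.

Things in the scene. Friction and masses are not known exactly. Their poses are not given: they have to be found in the camera images.
- pan_top (a point): Centre of the top face of the scale's small round steel pan, which is 80 mm across and 8 mm thick and stands on a 32 mm neck, fixed, its top 52 mm above the counter and 24 mm above the scale's body. A thin dark ring 48 mm across (inside) is engraved about this point.
- big_cup: Lower, larger glass cup, loose, about 130 g. Origin: centre of its underside, z up. Round: foot 36 mm across, widening to a belly 64 mm across from 14 to 26 mm above the foot, rim 58 mm across at 44 mm. Foot stands inside the ring when its origin is within 6 mm of pan_top. Starts 13 to 23 mm off-centre, in any direction. Slides on the pan when nudged at the belly; can tip if hit hard or high, and every touch must stay light (well under 12 N).
- small_cup: Upper, slimmer glass cup, loose, about 70 g, 46 mm tall, 38 mm across its foot, 42 mm across its rim. Origin: centre of its underside, z up. Stands on the inner floor of the lower cup, 12 mm above the lower cup's origin, with about 2 mm of play to each side and 14 mm of it standing out above the lower cup's rim (the stack is 58 mm tall).
- scale: The coffee scale's dark low body, 160 mm (x) by 130 mm (y) by 28 mm high, fixed. Origin: centre of its underside. Its -x side, with the key and a display, is the front. The pan's centre lies 25 mm to +x of the origin.
- tare (a joint): Travel of the tare key: 0 up, 0.005 m fully down; sprung, about 3 N to push fully down, comes up again when let go.
- tare_top (a point): Centre of the top of the tare key: an upright round push button 24 mm across in a small housing, on the front part of the scale's body. Pressed straight down.
- scoop: Bystander: yellow plastic scoop, 110 mm long, 28 mm high, lying beside the scale. Origin under its middle.
- pitcher: Bystander: stainless steel milk pitcher, 82 mm across, 92 mm tall, handle to its own +x. Origin: centre of its underside.
- bowl: Bystander: charcoal ceramic bowl, 100 mm across, 45 mm tall. Origin: centre of its underside.
- tamper: Bystander: steel tamper with wooden grip, 58 mm across, 80 mm tall, standing on its face. Origin: centre of its underside.
- spoon: Bystander: steel spoon, 110 mm long, lying behind the scale. Origin under its middle.
- jar: Bystander: white ceramic jar with wooden lid, 64 mm across, 95 mm tall. Origin: centre of its underside.

How it is judged:
By the outcome, as a careful person would: the job done as asked, in the order asked, and still so for the second after the job is handed in, with the robot touching nothing.
It also fails if it takes over 48 s, if anything falls off the work surface, if the arm or the gripper's body presses on something with over 40 N, if the wrist force passes 120 N, or if a joint passes its speed limit or range.

ROBOT

A 6-joint arm with a two-finger parallel gripper is mounted at the origin on the work surface. World frame = base frame: x ahead of the robot, y to its left, z up, the work surface at z = 0. Lengths are in m, angles in rad, forces in N, time in s.
With the tool pointing down it reaches from about 0.375 to 0.975 m from the base axis. Payload 3.8 kg.
Tool frame: the origin (TCP) lies between the finger pads; the fingertips stand nose_length ahead of it and the grasp point (between the pads) lies 3 mm ahead of it (nose_length is the distance from the TCP to the fingertips, in m); x points along the fingers, y is the direction in which the jaws open and shut, and the axes are right-handed (so a half turn about x gives the same grasp; the last joint's range is limited). The gripper opens to 85 mm and grips with 20 to 120 N. Pads are 22 mm wide; open, the fingers measure 114 mm over their backs; the gripper's body (76 mm by 85 mm) begins 54 mm behind the grasp point. The pads swing forward as they close: fully open they stand 13 mm farther back than shut.
Start: joints at [1.135, 0.264, 1.604, -0, 1.274, -0.037], TCP at [0.262, 0.622, 0.226] pointing down, gripper open.
Joint ranges: [-2.63, 2.63], [-0.94, 2.18], [0.31, 2.57], [-1.31, 4.45], [0, 2.66], [-2.55, 2.55]. Speed limits (rad/s): [2.57, 2.57, 3.14, 3.14, 3.14, 3.14].

INTERFACE

Orientations are given as [roll, pitch, yaw] about the fixed x, y, z axes, in that order (R = Rz(yaw) Ry(pitch) Rx(roll)).
In Python, from workcell import move_pose, servo_line, movej, grip, wait, solve_ik, observe, camera, Unreachable, finish_job, nose_length gives the robot as it stands. Calls block until the motion is done:
- move_pose(position, orientation): joint-space move of the TCP to a pose.
- servo_line(position, rot=None, max_speed=0.15): straight line of the TCP; rot=None keeps the orientation; max_speed is the mean speed in m/s.
- movej(angles): joint-space move.
- grip(opening, f_grip=None): opening from 0.0 (shut) to 1.0 (fully open); f_grip is the grip in N (None keeps the last); returns when the fingers have stopped.
- wait(seconds).
- solve_ik(position, orientation): joint angles nearest the present ones, or None.
- observe(): the state.
- camera(name): name is "scene" or "top" or "wrist"; returns a dict with "frame" (420x560x3 uint8, blue, green, red), "intrinsics" (3x3 intrinsics, pixels), "origin" and "orientation" of the camera in the world. Camera axes: x right, y down, z forward; pixel columns grow to the right and rows downward; lengths in m; the calibration is good to about 2 mm. A picture is of the moment at which its call begins. There is no depth.
A pose or a line that the arm cannot do raises Unreachable and nothing moves.
- finish_job(): hands the job in, once; it reports no verdict.
The state is a dict: "time_s": time; "joint_positions": joint angles; "dq": joint speeds; "joint_efforts": joint torques, N m; "position": TCP position; "tool_rot": TCP orientation; "contact_force": force on the tool from outside, world axes, zero at the start; "moment": the same for the moment, N m; "gripper_width": opening from 0.0 (shut) to 1.0 (fully open).
Only numpy, scipy, OpenCV 4.12 (cv2) and the standard library are available. Lean on these libraries where they do the work, as an engineer would, in place of code of your own. Each camera call takes 0.05 s, during which the arm holds its last target. There are 200 camera calls.

## Working session

There is one attempt and no reset: what is moved stays moved. The work goes in short steps, each a Python script; the robot and the scene stay as the last script left them, time stands still between calls to the robot, and variables do not carry over. Pictures are saved under pics/ and viewed, about 8 in all and at most 12, crops included, and the job is handed in when it is done.

```bash
mkdir -p pics
cat > h.py <<'E'
from workcell import *
import workcell, numpy as np, cv2
def snap(name,fn,crop=None,s=1):
    c=camera(name); np.savez('pics/'+fn+'.npz',**{k:c[k] for k in('frame','intrinsics','origin','orientation')})
    save(c,fn,crop,s); return c
def save(c,fn,crop=None,s=1):
    f=np.asarray(c['frame'])
    if crop: u0,v0,u1,v1=crop; f=f[v0:v1,u0:u1]
    cv2.imwrite('pics/'+fn+'.png',cv2.resize(f,None,fx=s,fy=s,interpolation=cv2.INTER_CUBIC))
def Rm(c):
    o=np.array(c['orientation'],float)
    if o.shape==(3,3): return o
    from scipy.spatial.transform import Rotation as R
    return R.from_euler('xyz',o).as_matrix()
def ray(c,u,v,z):
    d=Rm(c)@np.linalg.solve(c['intrinsics'],[u,v,1]); o=np.array(c['origin']); return o+d*(z-o[2])/d[2]
def proj(c,p):
    q=c['intrinsics']@(Rm(c).T@(np.array(p)-c['origin'])); return q[:2]/q[2]
E
python3 - <<'E'
from h import *
a=snap('top','top0'); b=snap('scene','scene0')
for c in(a,b): print(c['intrinsics'],c['origin'],c['orientation'])
print(nose_length, observe())
i=np.hstack([a['frame'],b['frame']]); cv2.imwrite('pics/both.png',cv2.resize(i,(800,300)))
E
```

```text
[[520.60159032   0.         283.16044578]
 [  0.         520.60159032 208.72041084]
 [  0.           0.           1.        ]] [0.4708855  0.05236927 1.00927758] [-2.98792514  0.01129861 -1.54472368]
[[530.94332941   0.         272.79245808]
 [  0.         530.94332941 209.90903599]
 [  0.           0.           1.        ]] [1.35656317 0.06812145 0.892192  ] [-2.39110114  0.01121868  1.56475949]
0.022 {'time_s': 0.1, 'joint_positions': array([ 1.13512383e+00,  2.64706387e-01,  1.60527262e+00,  2.55576896e-05,
        1.27372490e+00, -3.68796309e-02]), 'dq': array([-3.84123611e-05, -1.15387848e-03, -2.87165073e-03,  1.66180220e-04,
        9.90737828e-04,  1.44015428e-04]), 'joint_efforts': array([ 9.47500484e-05, -5.16708148e+01, -3.68587911e+01, -1.92689627e-04,
        6.46429180e-03,  1.77270158e-05]), 'position': array([0.26179318, 0.62140817, 0.2245483 ]), 'tool_rot': array([-1.61924315,  1.56868493, -2.01804352]), 'contact_force': array([ 0.0353436 , -0.25889521, -0.52601483]), 'moment': array([ 0.02693264, -0.02935533,  0.00464521]), 'gripper_width': 1.0033977176318238}
```

View pics/both.png

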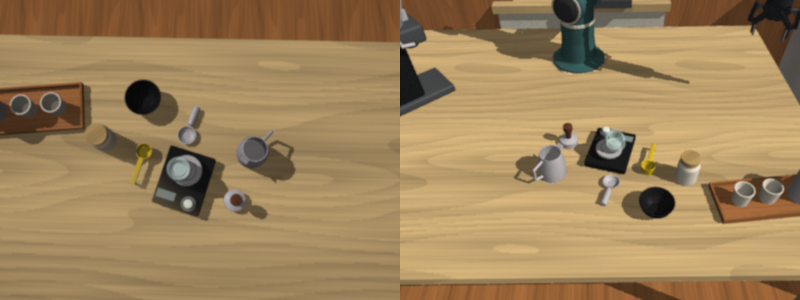

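Picture 1: in the top view the scale is around (260,252) in full-res pixels. In the scene view it is around (294,208). The arm is out of the way. I'll enlarge both.

Run:
```python
from h import *
a=np.load('pics/top0.npz'); b=np.load('pics/scene0.npz')
save(a,'t1',(205,190,315,310),5); save(b,'s1',(250,165,350,250),6)
x=cv2.imread('pics/t1.png'); y=cv2.imread('pics/s1.png')
print(x.shape,y.shape)
```

```text
(600, 550, 3) (510, 600, 3)
```

View pics/t1.png

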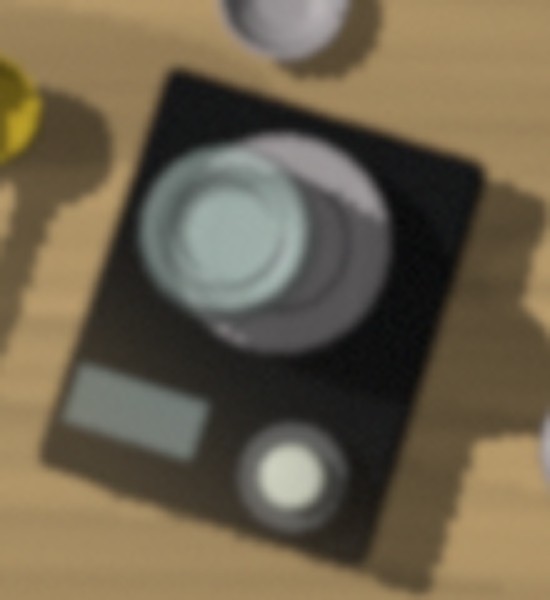

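View pics/s1.png

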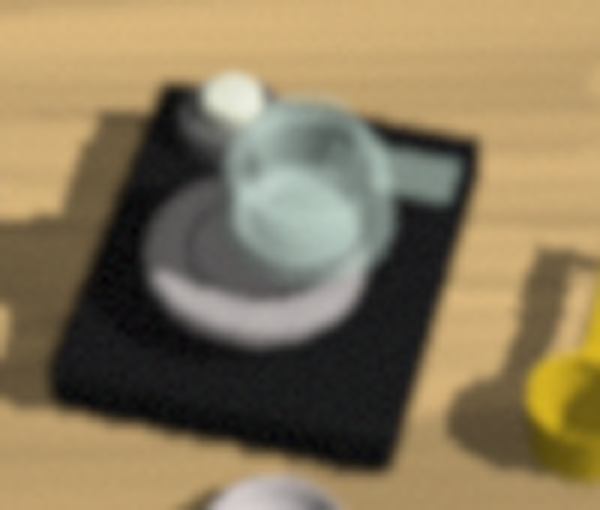

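```bash
cat >> h.py <<'E'
from scipy.optimize import least_squares
th=np.linspace(0,2*np.pi,120,endpoint=False)
def circ(c,r,z): return np.c_[c[0]+r*np.cos(th),c[1]+r*np.sin(th),np.full(120,z)]
def bbox(cam,pts):
    q=np.array([proj(cam,p) for p in pts]); return np.r_[q.min(0),q.max(0)]
def cupp(c): return np.vstack([circ(c,.032,.052+.014),circ(c,.032,.052+.026),circ(c,.029,.096)])
E
python3 - <<'E'
from h import *
a=np.load('pics/top0.npz'); b=np.load('pics/scene0.npz')
T=lambda x,y:(205+(x+.5)/5-.5,190+(y+.5)/5-.5); S=lambda x,y:(250+(x+.5)/6-.5,165+(y+.5)/6-.5)
def fit(cam,f,bb,x0,m=np.ones(4)):
    r=least_squares(lambda c:(bbox(cam,f(c))-bb)*m,x0); return r.x,r.fun
t=np.r_[T(138,146),T(308,315)]; s=np.r_[S(227,97),S(398,283)]
x0=ray(a,*T(223,230),.07)[:2]
print('cup top',fit(a,cupp,t,x0),'scene',fit(b,cupp,s,x0,np.array([1,0,1,1])))
pan=lambda c:circ(c,.04,.052)
print('pan top',fit(a,pan,np.r_[T(170,132),T(393,354)],x0,np.array([0,1,1,1])),'scene',fit(b,pan,np.r_[S(144,175),S(368,335)],x0,np.array([1,0,1,0])))
print('key top',ray(a,*T(292,475),.04),'scene',ray(b,*S(233,97),.04))
co=[T(172,68),T(485,172),T(362,566),T(40,462)]
C=np.array([ray(a,*p,.028)[:2] for p in co]); print(C,C.mean(0),np.linalg.norm(C-np.roll(C,1,0),axis=1))
print('smallcup', ray(a,*T(230,233),.108))
E
```

```text
cup top (array([0.56486945, 0.12666081]), array([-0.92245701, -1.06508905,  0.93213261,  1.04640632])) scene (array([0.56029098, 0.12570761]), array([-0.71818227,  0.        ,  0.71119678, -0.03686596]))
pan top (array([0.56306792, 0.10551927]), array([ 0.00000000e+00,  6.08652768e-01,  5.64860668e-04, -5.93354098e-01])) scene (array([0.58771194, 0.10503304]), array([-6.82121026e-13,  0.00000000e+00, -7.38964445e-13,  0.00000000e+00]))
key top [0.47829127 0.10069613 0.04      ] scene [0.47020101 0.10003956 0.04      ]
[[0.63116904 0.15213085]
 [0.59405655 0.03165861]
 [0.44565083 0.07423965]
 [0.48074273 0.19569249]] [0.53790479 0.1134304 ] [0.15660679 0.1260591  0.15439367 0.12642086]
smallcup [0.56046142 0.12153799 0.108     ]
```

Pictures 2 and 3: in the crop, the pan centre is at about (283,243), the cup at about (223,230) and the key at about (292,475). Pan is roughly (.563,.106) and the cup roughly (.563,.126), so it is about 20 mm off toward +y. I'll move in from the +y side and refine with the wrist camera.

```bash
cat >> h.py <<'E'
from scipy.spatial.transform import Rotation as Ro
def ori(d,flip=False):
    z=np.r_[np.array(d)/np.linalg.norm(d),0]*(-1 if flip else 1); x=np.array([0,0,-1.]); y=np.cross(z,x)
    return Ro.from_matrix(np.c_[x,y,z]).as_euler('xyz')
E
python3 - <<'E'
from h import *
for f in(0,1): print(solve_ik([.56,.19,.25],ori([0,-1],f)))
q=[(abs(solve_ik([.56,.19,.25],ori([0,-1],f))[5]),f) for f in(0,1) if solve_ik([.56,.19,.25],ori([0,-1],f)) is not None]
f=min(q)[1]; print(f)
grip(0.0,20); move_pose([.56,.19,.25],ori([0,-1],f))
c=snap('wrist','w0'); print(c['origin'],c['orientation'],c['intrinsics'],proj(c,[.563,.106,.052]))
o=observe();print(o['time_s'],o['position'],o['gripper_width'],o['contact_force'])
E
```

```text
[ 2.84978913e-01  9.23992074e-02  1.75949682e+00 -4.44089210e-16
  1.28969663e+00  2.84978913e-01]
None
0
[0.56049518 0.27383472 0.39912718] [2.81670681e+00 4.72816573e-05 1.92670741e-03] [[289.43963189   0.         281.29740306]
 [  0.         289.43963189 210.7186173 ]
 [  0.           0.           1.        ]] [282.96035122 247.23007283]
2.8167 [0.55974342 0.19104346 0.24992229] -0.0010762979871569373 [ 0.23608662 -0.26365024 -1.07692514]<sys>:0: UserWarning: Gimbal lock detected. Setting third angle to zero since it is not possible to uniquely determine all angles.
```

View pics/w0.png

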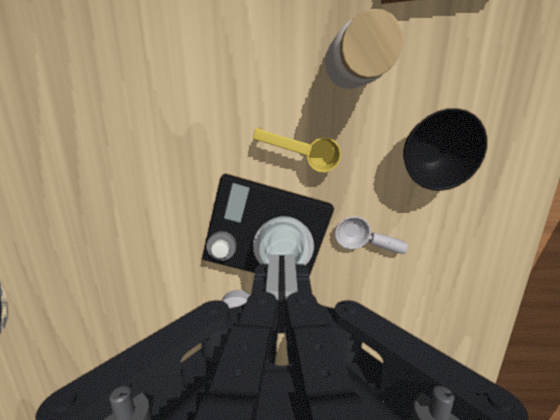

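Picture 4 (wrist): the pan is at about (283,245) and the cup is just above it on the +y side, next to the fingers. This agrees with the projection, and the approach lane is clear. I'll descend and feel for contact.

```bash
cat >> h.py <<'E'
def fy(): return np.array(observe()['contact_force'])
E
python3 - <<'E'
from h import *
X=.563
servo_line([X,.192,.084],max_speed=.12); wait(.2); b=fy(); print(b,observe()['time_s'])
y=.182; servo_line([X,y,.084],max_speed=.03); wait(.1); print('free',fy()-b)
while y>.158:
    y-=.002; servo_line([X,y,.084],max_speed=.02); f=fy()-b; p=observe()['position']
    print(round(y,4),np.round(p,4),np.round(f,2))
    if np.hypot(f[0],f[1])>3: break
print(observe()['time_s'])
c=snap('top','t2',(205,190,315,310),5)
E
```

```text
[-0.5841317   0.50125951 -0.53377924] 4.55
free [ 0.29571623 -1.42745624  1.0905306 ]
0.18 [0.563 0.18  0.084] [ 0.92 -0.22  0.61]
0.178 [0.563  0.1779 0.084 ] [ 0.31 -0.49  0.29]
0.176 [0.563  0.1759 0.084 ] [ 0.16 -0.53  0.77]
0.174 [0.563  0.1739 0.084 ] [ 0.26 -0.79  0.58]
0.172 [0.563  0.1719 0.084 ] [ 0.52 -1.   -0.48]
0.17 [0.563  0.1699 0.084 ] [ 1.19 -0.77  1.24]
0.168 [0.563  0.1679 0.084 ] [ 1.04 -0.02 -0.38]
0.166 [0.563  0.1659 0.084 ] [-0.22 -0.73  0.09]
0.164 [0.563  0.1639 0.084 ] [-0.2  -0.01  0.15]
0.162 [0.5631 0.162  0.0841] [0.71 0.33 0.39]
0.16 [0.5631 0.16   0.0841] [0.36 0.53 0.64]
0.158 [0.563  0.1579 0.084 ] [0.66 0.09 0.98]
8.1333
```

View pics/t2.png

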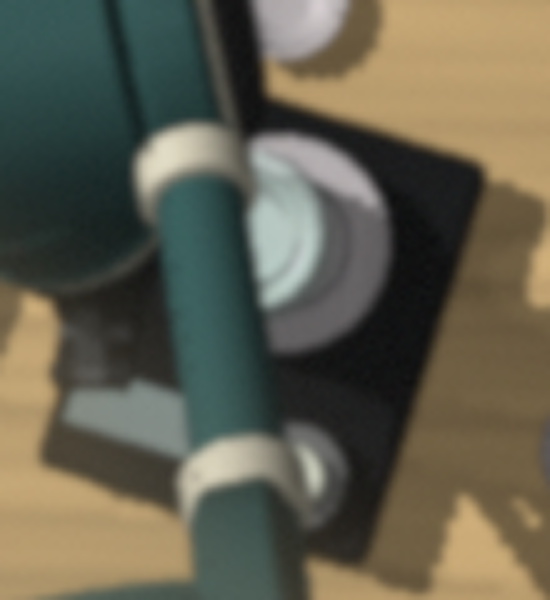

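Picture 5: the cup's right edge has moved from 308 to about 323, roughly 5.4 mm toward the pan centre. That puts contact at TCP y ≈ cup y + .037. Forces are at noise level. I'll keep tapping to just short of the goal, then retreat and look.

Run:
```python
from h import *
X=.563; y=.158; m=0
for y in np.arange(.156,.1455,-.002):
    servo_line([X,y,.084],max_speed=.02); m=max(m,np.hypot(*fy()[:2]))
print(m)
servo_line([X,.19,.084],max_speed=.08); servo_line([X,.19,.2],max_speed=.2)
move_pose([.56,.36,.25],ori([0,-1])); print(observe()['time_s'])
c=snap('top','t3',(205,190,315,310),5)
```

```text
1.5868890254311279
11.8583<sys>:0: UserWarning: Gimbal lock detected. Setting third angle to zero since it is not possible to uniquely determine all angles.
```

View pics/t3.png

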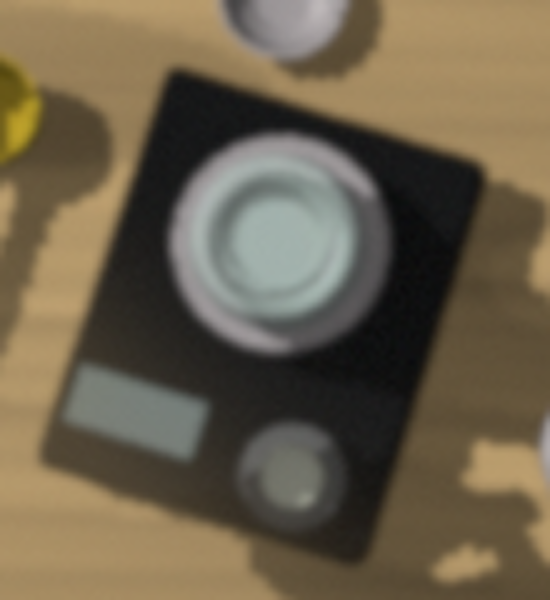

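Run:
```python
from h import *
a=np.load('pics/t3.npz')
T=lambda x,y:(205+(x+.5)/5-.5,190+(y+.5)/5-.5)
fit=lambda f,bb:least_squares(lambda c:bbox(a,f(c))-bb,[.563,.106])
for n,f,bb in(('cup',cupp,np.r_[T(188,156),T(357,322)]),('pan',lambda c:circ(c,.04,.052),np.r_[T(168,132),T(393,354)])):
    r=fit(f,bb); print(n,r.x,r.fun)
c=snap('scene','s3',(250,165,350,250),6)
```

```text
cup [0.56223566 0.10864696] [-0.97516109 -1.37765841  0.98520335  1.35584329]
pan [0.56301913 0.10707255] [ 0.84362782  0.61437082 -0.84176614 -0.58829064]
```

View pics/s3.png

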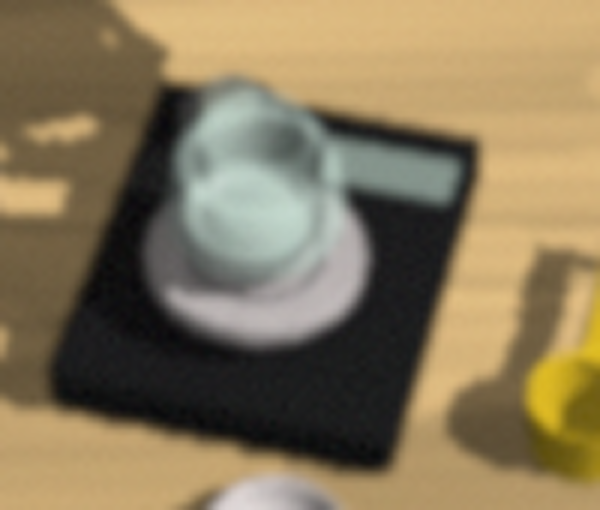

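Pictures 6 and 7: the cups are upright and still stacked. In the top crop the cup spans 188–357 by 156–322 and the pan spans 168–393 by 132–354. That leaves the cup about 2 mm off. I'll cross-check x in the scene view, then press the key.

Run:
```python
from h import *
b=np.load('pics/s3.npz'); S=lambda x,y:(250+(x+.5)/6-.5,165+(y+.5)/6-.5)
m=np.array([1,0,1,1])
pan=lambda c:np.vstack([circ(c,.04,.052),circ(c,.04,.044)])
r=least_squares(lambda c:(bbox(b,pan(c))-np.r_[S(143,170),S(373,346)])*m,[.563,.106]); print('pan',r.x,r.fun)
stack=lambda c:np.vstack([cupp(c),circ(c,.021,.110)])
r=least_squares(lambda c:(bbox(b,stack(c))-np.r_[S(176,76),S(345,290)]),[.563,.106]); print('cup',r.x,r.fun)
a=np.load('pics/t3.npz')
for z in(.034,.040,.046): print(z,ray(a,205+(292.5)/5-.5,190+475.5/5-.5,z), ray(b,*S(233,97),z))
R=.0; 
for k in range(3):
    q=[solve_ik([.475,.1,.15],ori([np.cos(t),np.sin(t)])) for t in(-np.pi/2,0,np.pi/2)][k]; print(k,None if q is None else np.round(q,2))
```

```text
pan [0.56243017 0.10654532] [ 0.77927046  0.         -0.77727947  0.04829067]
cup [0.55869013 0.10714906] [-0.83855236  1.71078593  0.83840208 -1.65167786]
0.034 [0.47833711 0.10099528 0.034     ] [0.46396042 0.10026429 0.034     ]
0.04 [0.47829127 0.10069613 0.04      ] [0.47020101 0.10003956 0.04      ]
0.046 [0.47824542 0.10039697 0.046     ] [0.47644159 0.09981484 0.046     ]
0 [ 0.16 -0.04  2.08 -0.    1.1   0.16]
1 [ 0.16 -0.04  2.08 -0.    1.1  -1.41]
2 None<sys>:0: UserWarning: Gimbal lock detected. Setting third angle to zero since it is not possible to uniquely determine all angles.
```

The offset is about (−1 to −3, +1) mm, well inside 6 mm. Next is the key at about (.477,.1003), with the jaw axis along y and the camera side facing away from the cups.

```bash
python3 -W ignore - <<'E'
from h import *
P=[.4765,.1003]; o=ori([1,0])
move_pose(P+[.2],o); servo_line(P+[.085],max_speed=.1); wait(.2)
b=np.mean([ (wait(.03),fy())[1] for _ in range(6)],0)
z=.085; print(observe()['time_s'])
while z>.050:
    z-=.001 if z<.0755 else .003; servo_line(P+[z],max_speed=.02 if z<.0755 else .05); f=fy()-b
    p=observe()['position']; print(round(z-.022,4),np.round(p[2]-.022,4),np.round(f,1))
    if f[2]>6.5: break
wait(.3); print(fy()-b, observe()['position'])
servo_line(P+[.09],max_speed=.05); servo_line(P+[.2],max_speed=.2)
move_pose([.45,.40,.25],o); wait(.2); print(observe()['time_s'],observe()['position'])
c=snap('top','t4'); d=snap('scene','s4')
A=c['frame'][190:310,205:315]; B=d['frame'][165:250,250:350]
A=cv2.resize(A,(400,436),interpolation=2);B=cv2.resize(B,(400,340),interpolation=2)
B=np.vstack([B,np.zeros((96,400,3),np.uint8)]);cv2.imwrite('pics/fin.png',np.hstack([A,B]))
E
```

```text
15.3583
0.06 0.0596 [-0.4  0.1  0.9]
0.057 0.0566 [0.4 0.  0.7]
0.054 0.0537 [ 0.5 -0.4  0.7]
0.051 0.0508 [-1.1  0.5  0.2]
0.05 0.05 [0.3 0.  1.1]
0.049 0.0489 [-0.1  0.5  0.4]
0.048 0.0479 [-0.6 -0.7  0.3]
0.047 0.0469 [ 0.1 -0.4  0.2]
0.046 0.0459 [-0.1 -0.5 -0.2]
0.045 0.0449 [-0.6  0.6  0.7]
0.044 0.0439 [-0.6 -0.5  0.3]
0.043 0.0429 [-0.4 -0.2  0.8]
0.042 0.0419 [-0.2  0.3 -0.4]
0.041 0.0409 [ 0.3 -1.   1.1]
0.04 0.0399 [ 0.  -0.1  0.3]
0.039 0.0389 [ 0.6 -0.5  1.1]
0.038 0.0379 [-1.2  0.6  1. ]
0.037 0.0369 [-1.1  1.2  0.6]
0.036 0.0359 [ 0.2  0.1 -0.2]
0.035 0.0349 [0.2 0.2 1.2]
0.034 0.0339 [-0.6  0.5  0.4]
0.033 0.0329 [-0.7 -0.5  0.9]
0.032 0.0319 [-0.   0.4 -0.6]
0.031 0.0309 [ 0.5 -0.4  0.5]
0.03 0.0299 [0.2 0.4 0.8]
0.029 0.0289 [-0.6 -0.   0.6]
0.028 0.0279 [0.4 0.4 0.6]
[-0.85979485 -0.9021139  -0.1957281 ] [0.47653916 0.10031386 0.05003729]
25.475 [0.45054974 0.3986124  0.24981294]
```

View pics/fin.png

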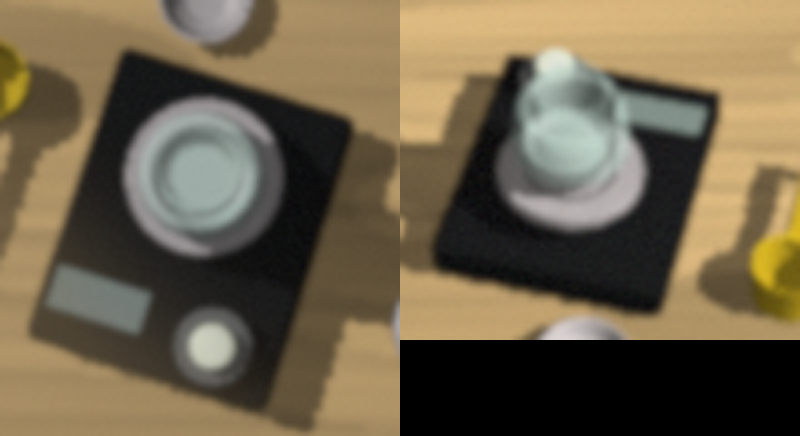

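Picture 8: the cup is still inside the ring, with the stack upright and the key up. But the press logged no contact force even at a nominal tip height of .028, so the key was probably not pressed. I'll check where the fingertip really is, using the stored wrist image.

```bash
python3 -W ignore - <<'E'
from h import *
c=np.load('pics/w0.npz')
for z in(.20,.21,.215,.22,.228,.235,.24,.25): print(z,[np.round(proj(c,[.5597+dx,.191+dy,z]),1) for dx,dy in((0,-.011),(0,.011),(-.0145,.011))])
save(c,'w0c',(200,200,360,320),5)
E
```

```text
0.2 [array([280. , 244.3]), array([280. , 216.9]), array([260.2, 216.9])]
0.21 [array([280. , 250.2]), array([280. , 221.8]), array([259.2, 221.7])]
0.215 [array([279.9, 253.4]), array([279.9, 224.4]), array([258.7, 224.3])]
0.22 [array([279.9, 256.7]), array([279.9, 227.1]), array([258.1, 227. ])]
0.228 [array([279.8, 262.4]), array([279.9, 231.8]), array([257.2, 231.7])]
0.235 [array([279.8, 267.7]), array([279.8, 236.2]), array([256.3, 236.1])]
0.24 [array([279.7, 271.8]), array([279.8, 239.5]), array([255.6, 239.5])]
0.25 [array([279.7, 280.5]), array([279.7, 246.8]), array([254.1, 246.8])]
```

View pics/w0c.png

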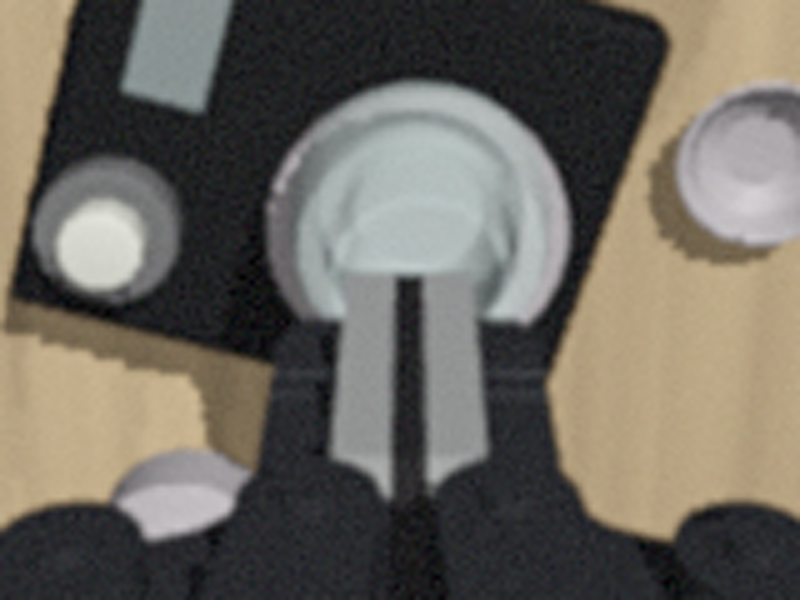

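Picture 9: the shut fingertips end at about row 255. That corresponds to roughly TCP height rather than 22 mm ahead of it, so the first press never reached the key. I'll press again, deeper and guided by force, keeping clear of the cups.

```bash
python3 -W ignore - <<'E'
from h import *
P=[.4745,.1003]; o=ori([1,0])
move_pose(P+[.15],o); servo_line(P+[.053],max_speed=.12); wait(.2)
b=np.mean([ (wait(.02),fy())[1] for _ in range(6)],0)
z=.053; print(observe()['time_s']); F=0
while z>.030:
    z-=.001; servo_line(P+[z],max_speed=.02); f=np.mean([fy(),(wait(.02),fy())[1]],0)-b
    print(round(z,4),np.round(observe()['position'][2],4),np.round(f,1))
    if f[2]>7: break
wait(.2); print(fy()-b)
c=snap('scene','s5',(200,120,380,255),4)
servo_line(P+[.07],max_speed=.05); servo_line(P+[.2],max_speed=.2); print(observe()['time_s'],fy()-b)
E
```

```text
28.0417
0.052 0.052 [1.4 0.2 0. ]
0.051 0.0509 [ 0.1  0.  -0.2]
0.05 0.0499 [ 0.7 -0.1 -0.3]
0.049 0.0489 [-0.4 -0.2  0.4]
0.048 0.0479 [0.2 0.2 0.8]
0.047 0.0469 [ 0.4 -0.6 -0.5]
0.046 0.0459 [-0.3  0.2  0.2]
0.045 0.0449 [1.5 0.3 0.2]
0.044 0.0439 [-0.1 -0.2 -0.3]
0.043 0.0431 [ 0.1 -0.5  1.2]
0.042 0.0421 [ 0.1 -0.5  1.4]
0.041 0.0411 [ 1.1 -0.3  1.9]
0.04 0.0401 [1.2 0.5 2.7]
0.039 0.0391 [ 0.9 -0.2  2.7]
0.038 0.0385 [-0.7  0.1  6.5]
0.037 0.0383 [-3.5 -0.2 13.4]
[-2.15820578 -0.52689206 13.9672763 ]
34.1667 [ 0.00048646 -0.47015404 -0.4757249 ]
```

View pics/s5.png

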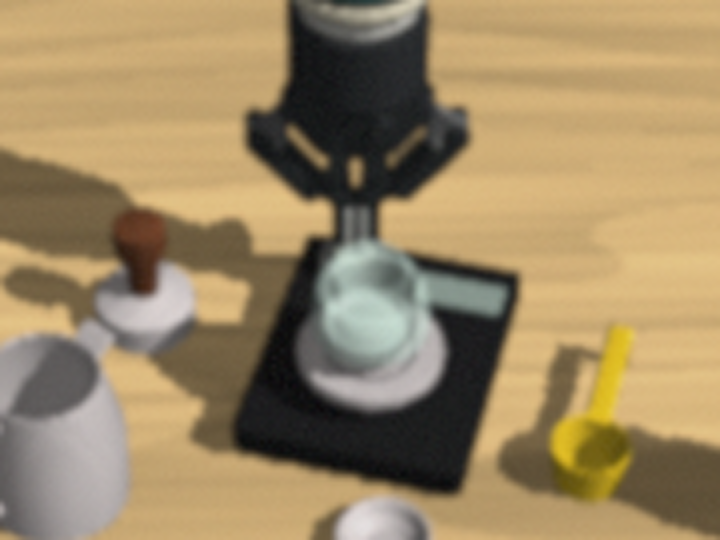

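Picture 10 shows the shut fingers on the key, with cups and bystanders undisturbed. The force log shows a spring ramp up to 2.7 N over about 5 mm, then the hard stop, and zero after release, so the key was fully pressed. Last, I'll check the cup centring from near overhead with the wrist camera.

```bash
python3 -W ignore - <<'E'
from h import *
o=ori([1,0])
move_pose([.55,.106,.26],o); wait(.2)
c=snap('wrist','w5'); u,v=np.round(proj(c,[.563,.106,.052])).astype(int); print(u,v)
u0,v0=max(u-80,0),max(v-60,0); print(u0,v0); save(c,'w5c',(u0,v0,u0+160,v0+120),5)
print(c['origin'],observe()['time_s'])
for n,p in(('pan',circ([.563,.1065],.04,.052)),('cup',cupp([.563,.1065]))): print(n,(bbox(c,p)-np.r_[u0,v0,u0,v0]+.5)*5-.5)
E
```

```text
281 194
201 134
[0.46719502 0.10658398 0.4072196 ] 34.8917
pan [246.1401495  144.19656804 561.48248991 449.39646288]
cup [268.57531725 187.18129193 538.94477755 472.93181252]
```

View pics/w5c.png

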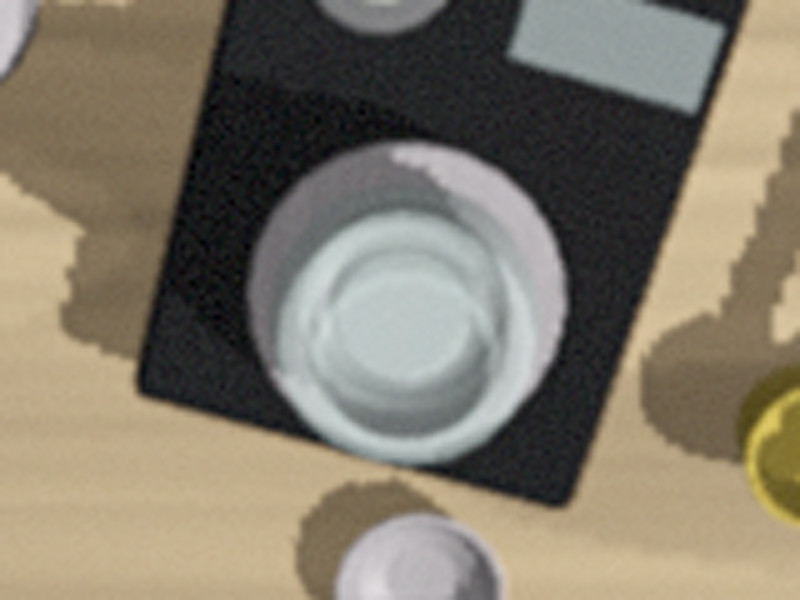

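Picture 11: the pan spans x 247–568 with its top at 141. The cup spans 276–537 by 210–465. Compared with the prediction for a centred cup, the offset is about 2 mm or less. The stack is upright and the robot is clear, so I'm handing in.

```bash
python3 -c "
from h import *
finish_job(); print(observe()['time_s'])"
```

```text
the job is handed in; nothing more can be done
the job is handed in; nothing more can be done
```

The stack is centred and the tare key has been pressed; I handed the job in at about 35 s of the 48 s allowed.

- **Centring:** I nudged the lower cup about 18 mm in the −y direction with the shut fingertips, in 2 mm steps at 0.02 m/s. Sampled contact forces were only noise, below about 2 N. The last views put it about 2 mm off-centre against the 6 mm limit, upright and still stacked. One scene-camera fit disagreed, giving about 4 mm in x, but that fit read about 4–5 mm low in x on the first pictures too.
- **Tare key:** My first press touched nothing. The shut fingertips sit roughly level with the TCP, not 22 mm ahead of it as `nose_length` suggested. Because of that, the taps landed higher on the cup than I planned, near the top of the belly or just above it. The second press, guided by force, showed the spring rising to about 2.7 N over 5 mm and then the hard stop, where force reached about 14 N. Force went back to zero on release; I did not see the whole key in a picture after that press.
- **Everything else:** I touched nothing else. The scoop and the spoon beside the scale looked unmoved in the later pictures, and I saw no sign of the other items being disturbed. The robot was clear of everything at hand-in.

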